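Level the bathroom corner shelf

ROBOT

A 6-joint arm with a two-finger parallel gripper is mounted at the origin on the work surface. World frame = base frame: x ahead of the robot, y to its left, z up, the work surface at z = 0. Lengths are in mm, angles in rad, forces in N, time in s.
With the tool pointing down it reaches from about 225 to 725 mm from the base axis. Payload 3.1 kg.
Tool frame: the origin (TCP) lies midway between the tips of the shut fingers; the grasp point (between the pads) lies 19 mm behind it; z points along the fingers, x is the direction in which the jaws open and shut, and the axes are right-handed (so a half turn about z gives the same grasp; the last joint's range is limited). The gripper opens to 85 mm and grips with 20 to 120 N. Pads are 22 mm wide; open, the fingers measure 114 mm over their backs; the gripper's body (76 mm by 85 mm) begins 54 mm behind the grasp point. The pads swing forward as they close: fully open they stand 13 mm farther back than shut.
Start: joints at [-1.433, 0.048, 0.099, 1.622, 0, 1.443], TCP at [137.893, -506.56, 231.312] pointing down, gripper open.
Joint ranges: [-2.91, 2.91], [-0.99, 1.94], [-1.21, 1.42], [-2.12, 2.29], [-1.49, 1.47], [-3.14, 3.14]. Speed limits (rad/s): [2.79, 2.79, 3.14, 3.14, 3.14, 3.14].

INTERFACE

Orientations are given as a rotation vector (axis times angle).
In Python, from workcell import env, optics gives the robot as it stands. The module is installed in compiled form; this text tells all that it offers.
- The arm moves only by the tool play_rows, never from a script. Its argument "moves" is a list of rows, each a list of 5 numbers: the shift along the tool's x, y, z in cm, then the turn about the tool's z in degrees, then the finger opening in cm, from 0 to 8.54. In form: [[dx, dy, dz, spin, claw], ...]. A call has 1 to 10 rows; each row is the pose to reach, as a shift and turn from the pose commanded when the call began, along the tool's axes at that moment; what a row does not reach only later rows make up. A row lasts 1/12 s, in which the tool goes at most 41.7 mm and 7.16 degrees, less where a joint would pass 70% of its speed; a pose out of reach is approached as far as the arm can. A call with a gripper value outside its range is refused whole. The fingers move at their own pace and stop on an object; the grip force is fixed at half the most. Time passes only in rows, so rows that repeat a pose let the fingers close. It gives the time, the measured TCP pose, the force and the opening at its end, in the units of the state.
- env.observe(): the state, without advancing time (a new reading comes with each control period).
- optics.grab_frame(name): name is "scene" or "top" or "wrist"; returns a dict with "image" (400x640x3 uint8, red, green, blue), "fx", "fy", "cx", "cy" (pixels), "extrinsics" (4x4, takes a point from camera to world coordinates); the wrist camera has in their place "tool_from_camera" (4x4, takes a point from camera to tool coordinates, whose origin is the TCP and whose axes are the tool frame's). Camera axes: x right, y down, z forward; pixel columns grow to the right and rows downward; lengths in mm; the calibration is good to about 2 mm. A picture is of the moment at which its call begins: read the wrist's pose just before it. There is no depth.
- env.close_job(): hands the job in, once; it reports no verdict.
The state is a dict: "t": time; "joint_positions": joint angles; "qvel": joint speeds; "joint_efforts": joint torques, N m; "tcp_pos": TCP position; "orientation": TCP orientation; "force": force on the tool from outside, world axes, zero at the start; "wrist_torque": the same for the moment, N m; "opening": finger opening in mm.
Only numpy, scipy, OpenCV 4.12 (cv2) and the standard library are available. Lean on these libraries where they do the work, as an engineer would, in place of code of your own. Each camera call takes 0.05 s, during which the arm holds its last target.

TASK

The white corner shelf is out of level: stand the pocket spirit level upright on it, midway between the ceramic cup and the jar and lengthwise along the shelf's front edge, let go of it, and turn the winged wheel of the levelling foot until the bubble lies wholly between the two black lines. Then press the level down onto the shelf with the fingers, firmly but gently (about 10 N), and finish while still pressing, with the bubble still between its lines. Do not shift or topple the cup, the jar or any of the other things.

Things in the scene. Friction and masses are not known exactly. Their poses are not given: they have to be found in the camera images.
- level: aluminium pocket spirit level, 120 long (its x) x 26 wide (y) x 34 high (z) mm, 0.27 to 0.34 kg, loose on the counter, right way up. Origin: centre of underside. The vial, 56 mm long, lies in the top at the middle, with two black lines 21 mm apart; the end blocks, 32 mm long, centred 44 mm from the middle, flat top at 34 mm, are good to press on. Either end may point left.
- bubble (a joint): the white bubble, 14 mm long, in the level's vial: its offset from the middle of the vial in metres along the level's own +x (stops at +-0.017). It floats to the higher end, 6 mm for each 0.01 rad of slope, and settles in about 2 s. Wholly between the lines = within +-0.003.
- deck_mid (a point): point on the shelf's top face (45 mm above the counter), midway along its front part (180 deep x 400 wide mm): x points from the front edge (80 mm away, nearest the robot) to the back, y to the shelf's left, z up. From x = 96 mm on stands the pale blue flip drawer unit, 180 wide, 75 mm high above the shelf.
- wheel_grip (a point): wing of the white levelling foot wheel, on a lug 45 mm beyond the shelf's right edge: upright bar 44 long (point x) x 12 thick (y) x 28 high mm on a disc 44 mm across; the point is on the axis, 20 mm above the disc, 8 mm below the bar's top, 33 mm above the shelf's top. Stays where left, turns with about 0.3 N m, to 3 rad past level. Clockwise from above raises the shelf's right side.
- cup: white ceramic toothbrush cup, open, 68 mm across at the mouth, 85 high; origin at the centre of its underside. Stands on the shelf on one side, the jar on the other (either way round), centres about 250 mm apart (230 to 270).
- jar: clear plastic hearing aid drying jar with grey twist cap, 66 mm across, 80 high; origin at the centre of its underside.
- comb: steel fine-tooth comb, 130 x 24 x 5 mm, lying on the flip drawer unit; leave alone. Origin: centre of underside.
- nail_brush: wooden nail brush, 85 x 36 x 26 mm, on the flip drawer unit; leave alone. Origin: centre of underside.
- soap_dish: ceramic soap dish with soap, 110 x 80 x 28 mm, on the counter in front of the shelf, at the right; leave alone. Origin: centre of underside.
- lotion: white bottle, 52 mm across, 150 high, on the counter at the left; leave alone. Origin: centre of underside.
- tumbler: glass tumbler, 70 mm across, 100 high, on the counter at the right; leave alone. Origin: centre of underside.
- toothbrush: white toothbrush, 150 x 11 x 19 mm, on the counter in front of the shelf; leave alone. Origin: centre of underside.
- shelf: the whole white corner shelf with its drawer unit and feet; origin on the counter, 45 mm below deck_mid. The left feet are fixed (170 mm left of the middle); the right side, on the levelling foot, is too low at the start: the wheel is 0.9 to 1.5 rad short of level. Each rad of wheel changes the slope by 0.012 rad and so moves the bubble by 7.2 mm.
There are look-alikes about, which are no part of the job. What is meant by the level is not purple, and is the smaller of those in its own colour.

How it is judged:
By the outcome, as a careful person would: the job done as asked, in the order asked, and still so for the second after the job is handed in, while the arm keeps its last pose, push and grip.
It also fails if it takes over 72 s, if anything falls off the work surface, if the arm or the gripper's body presses on something with over 40 N, if the wrist force passes 120 N, or if a joint passes its speed limit or range.

## Working session

There is one attempt and no reset: what is moved stays moved. The work goes in short steps, Python scripts to look and compute and a tool call to move; the robot and the scene stay as the last step left them, time stands still between calls to the robot, and variables do not carry over. Pictures are saved under pics/ and viewed, and the job is handed in when it is done.

Besides the shell and the picture viewer there is one more tool, called in YAML: its name, and indented under it one key for each argument. play_rows: Moves the arm, as the interface text tells. Its arguments: {"type":"object","properties":{"moves":{"type":"array"}},"required":["moves"]}

```bash
mkdir -p pics
cat > h.py <<'E'
import numpy as np, cv2
from workcell import env, optics
from scipy.spatial.transform import Rotation as R
def cam(name):
    s=env.observe()
    f=optics.grab_frame(name)
    if name=="wrist":
        T=np.eye(4);T[:3,:3]=R.from_rotvec(s["orientation"]).as_matrix();T[:3,3]=s["tcp_pos"]
        f["extrinsics"]=T@np.array(f["tool_from_camera"])
    return f
def save(f,n): cv2.imwrite(f"pics/{n}.png",f["image"][:,:,::-1])
def p2w(f,u,v,z):
    E=np.array(f["extrinsics"]);d=E[:3,:3]@np.array([(u-f["cx"])/f["fx"],(v-f["cy"])/f["fy"],1.])
    o=E[:3,3];return o+d*(z-o[2])/d[2]
def w2p(f,p):
    q=np.linalg.inv(np.array(f["extrinsics"]))@np.append(p,1.)
    return f["fx"]*q[0]/q[2]+f["cx"],f["fy"]*q[1]/q[2]+f["cy"]
def keep(f,n):
    import pickle;pickle.dump(f,open(f"{n}.pkl","wb"))
def load(n):
    import pickle;return pickle.load(open(f"{n}.pkl","rb"))
E
python3 - <<'E'
from h import *
print(env.observe())
for n in("scene","top","wrist"):
    f=cam(n);save(f,n+"0");keep(f,n+"0")
    print(n,f["fx"],f["cx"],f["cy"],np.round(f["extrinsics"],3).tolist())
E
```

```text
{'t': 0.0, 'joint_positions': array([-1.43279809e+00,  4.87407419e-02,  9.75478153e-02,  1.62196964e+00,
        6.64885590e-06,  1.44300480e+00]), 'qvel': array([ 0.00016777,  0.0006267 ,  0.00075688,  0.00107151, -0.00077333,
        0.00025093]), 'joint_efforts': array([-5.45573330e-04, -3.38782597e+01,  3.20014071e+01,  2.02048291e-02,
       -2.63110069e-04, -2.04670222e-06]), 'tcp_pos': array([ 137.81128818, -505.95184091,  230.09726806]), 'orientation': array([-2.49487653,  1.90648959,  0.00263286]), 'force': array([-0.00496992, -0.06735198, -0.06709127]), 'wrist_torque': array([-0.03094802, -0.04459038,  0.03541435]), 'opening': 85.26232678516257}
scene 386.66798178569496 318.28506475062613 196.09617583649913 [[-0.698, 0.408, -0.588, 1169.832], [0.716, 0.394, -0.576, 637.748], [-0.003, -0.824, -0.567, 727.764], [0.0, 0.0, 0.0, 1.0]]
top 390.7770486955083 314.8274845578993 196.74283079354996 [[-0.017, -0.993, 0.115, 406.846], [-1.0, 0.017, 0.001, 37.924], [-0.003, -0.115, -0.993, 1020.475], [0.0, 0.0, 0.0, 1.0]]
wrist 354.7386715466372 318.1591300217705 194.68770629577855 [[0.263, -0.928, -0.264, 204.788], [-0.965, -0.254, -0.07, -488.388], [-0.002, 0.273, -0.962, 372.452], [0.0, 0.0, 0.0, 1.0]]
```

View pics/scene0.png

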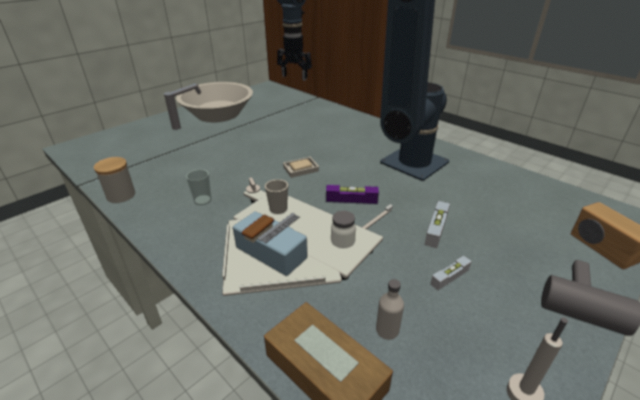

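View pics/top0.png

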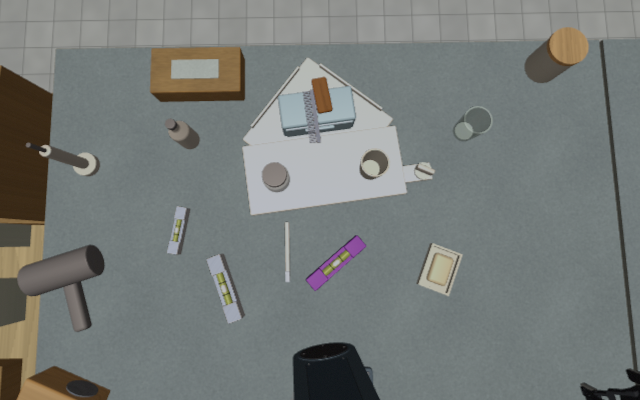

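View pics/wrist0.png

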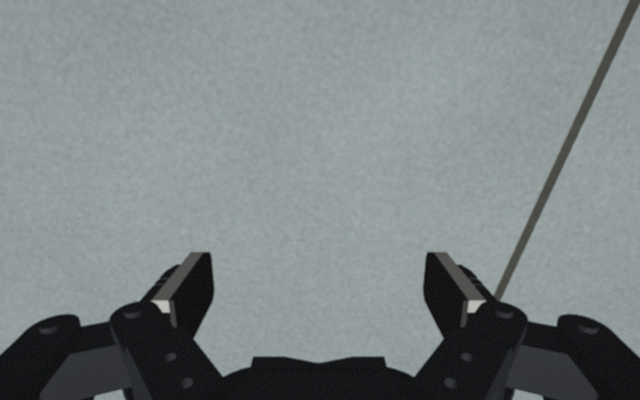

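The level is the smaller silver one, at about (177,230) in the top view. The larger silver one at (224,288) and the purple one at (336,263) are look-alikes. The jar is at (275,177), the cup at (374,164) and the wheel at (424,171).

Run:
```python
from h import *
f=load("top0");im=f["image"][:,:,::-1]
c=cv2.resize(im[120:220,235:445],None,fx=3.8,fy=3.8,interpolation=cv2.INTER_CUBIC)
cv2.imwrite("pics/c1.png",c)
c=cv2.resize(im[200:260,150:210],None,fx=9,fy=9,interpolation=cv2.INTER_CUBIC)
cv2.imwrite("pics/c2.png",c)
print(p2w(f,177,230,34),p2w(f,275,177,45),p2w(f,374,164,45),p2w(f,424,171,78))
```

```text
[442.95038415 387.76318106  34.        ] [572.04079696 139.0071966   45.        ] [ 601.09233676 -112.31263301   45.        ] [ 575.00889824 -228.78109703   78.        ]
```

View pics/c1.png

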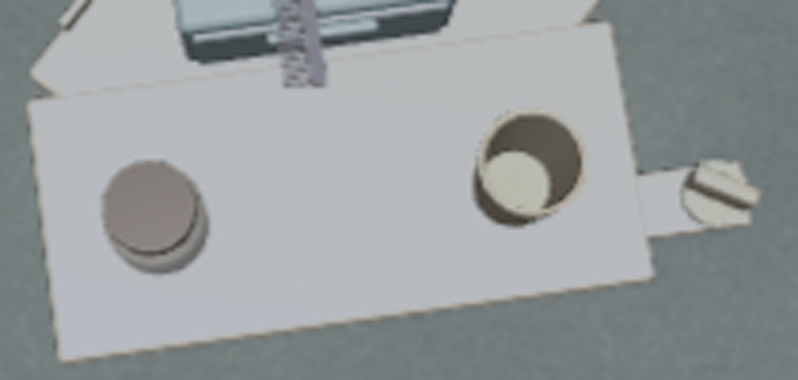

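View pics/c2.png

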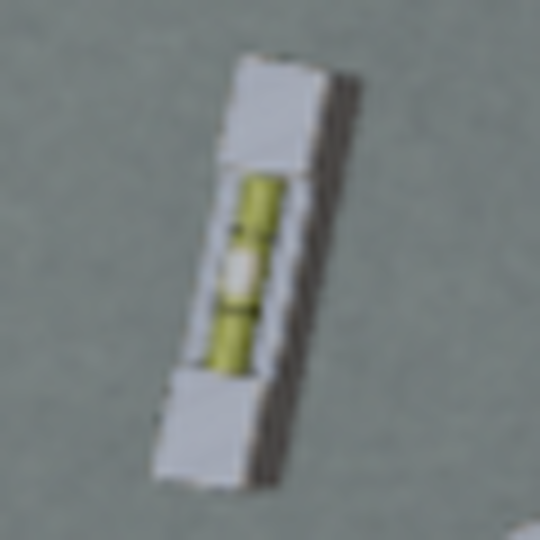

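Run:
```python
from h import *
f=load("top0")
def c1(u,v,z): return p2w(f,235+(u+.5)/3.8-.5,120+(v+.5)/3.8-.5,z)
def c2(u,v,z): return p2w(f,150+(u+.5)/9-.5,200+(v+.5)/9-.5,z)
C=[c1(*p,z)for p,z in[((60,360),46),((652,277),42),((610,25),42),((30,100),46)]]
for c in C: print(c.round(1))
fl,fr,br,bl=C
ey=(fl+bl-fr-br);ang=np.arctan2(ey[1],ey[0])-np.pi/2;print("shelf yaw from front/back:",ang, np.linalg.norm(fl-fr),np.linalg.norm(fl-bl))
ctr=sum(C)/4;print("rect centre",ctr)
print("deck_mid approx: from front edge 80")
jar=c1(151,207,125);cup=c1(531,163,129);print("jar",jar,"cup",cup,np.linalg.norm(jar-cup), (jar+cup)/2)
a=ang;ex=np.array([np.cos(a),np.sin(a)]);eyv=np.array([-np.sin(a),np.cos(a)])
fm=(fl+fr)/2
for n,p in(("jar",jar),("cup",cup)):
  d=(p-fm)[:2];print(n,d@ex-80,d@eyv)
a_=c2(243,57,34);b_=c2(328,72,34);c_=c2(155,478,34);d_=c2(248,490,34)
print("level",(a_+b_+c_+d_)/4,(a_+b_-c_-d_)/2,np.degrees(np.arctan2(*( (a_+b_-c_-d_)[1::-1]))))
print("wheel top",c1(725,187,86), [c1(*p,86) for p in((690,168),(758,196))], "disc",c1(715,192,58))
s=env.observe();print(R.from_rotvec(s["orientation"]).as_matrix().round(3))
```

```text
[478.4 200.8  46. ]
[ 527.2 -191.5   42. ]
[ 699.5 -170.6   42. ]
[653.5 221.3  46. ]
shelf yaw from front/back: 0.12035252610585778 395.3034279220457 176.33216413666733
rect centre [589.64918986  15.03217328  44.        ]
deck_mid approx: from front edge 80
jar [565.32910276 132.15079916 125.        ] cup [ 587.82320382 -100.34811107  129.        ] 233.61876602865732 [576.57615329  15.90134404 127.        ]
jar -2.592140128971934 119.04552777164547
cup -8.175081541596043 -114.47226299799962
level [443.29581584 388.67479688  34.        ] [116.73238292 -20.72106663   0.        ] -10.065677864585288
wheel top [ 578.82723981 -230.21970177   86.        ] [array([ 591.53538335, -208.47860627,   86.        ]), array([ 572.64021267, -250.95492611,   86.        ])] disc [ 580.76144904 -231.52559097   58.        ]
[[ 0.263 -0.965 -0.   ]
 [-0.965 -0.263  0.002]
 [-0.002 -0.    -1.   ]]
```

```bash
cat >> h.py <<'E'
def yaw():
    M=R.from_rotvec(env.observe()["orientation"]).as_matrix();return np.degrees(np.arctan2(M[1,0],M[0,0]))
def goal(x,y,z,yw,spin_dir=0):
    s=env.observe();M=R.from_rotvec(s["orientation"]).as_matrix()
    a=yaw();d=np.array([x,y,z])-s["tcp_pos"]
    # use ideal down tool
    t=M.T@d/10
    dyaw=yw-a
    print("t",round(s["t"],2),"tcp",s["tcp_pos"].round(1),"yaw",round(a,1),"op",round(s["opening"],1),"F",s["force"].round(1))
    print("row",t.round(2),"spin",round(-dyaw,1),"dist mm",round(np.linalg.norm(d)),"rows>=",round(max(np.linalg.norm(d)/41.7,abs(dyaw)/7.16),1))
E
python3 -c "
from h import *
goal(443.3,388.7,150,80)"
```

```text
t 0.15 tcp [ 137.8 -506.1  230.4] yaw -74.8 op 85.4 F [ 0.4 -0.7 -0.6]
row [-78.3  -52.98   8.2 ] spin -154.8 dist mm 949 rows>= 22.8
```

play_rows:
  moves:
    - [-33,-22.3,0,-65,8.5]
    - [-33,-22.3,0,-65,8.5]
    - [-33,-22.3,0,-65,8.5]
    - [-33,-22.3,0,-65,8.5]
    - [-33,-22.3,0,-65,8.5]
    - [-33,-22.3,0,-65,8.5]
    - [-33,-22.3,0,-65,8.5]
    - [-33,-22.3,0,-65,8.5]
    - [-33,-22.3,0,-65,8.5]
    - [-33,-22.3,0,-65,8.5]

```text
t: 0.98
tcp_pos: [266.4, -126.3, 231.3]
orientation: [-3.13, 0.257, -0.001]
force: [1.1, -0.8, -0.7]
opening: 85.1
```

```bash
python3 -c "
from h import *
goal(443.3,388.7,150,80)"
```

```text
t 0.98 tcp [ 266.4 -126.3  231.3] yaw -9.4 op 85.1 F [ 1.1 -0.8 -0.7]
row [  9.03 -53.68   8.21] spin -89.4 dist mm 551 rows>= 13.2
```

play_rows:
  moves:
    - [6,-37,4,-65,8.5]
    - [6,-37,4,-65,8.5]
    - [6,-37,4,-65,8.5]
    - [6,-37,4,-65,8.5]
    - [6,-37,4,-65,8.5]
    - [6,-37,4,-65,8.5]
    - [6,-37,4,-65,8.5]
    - [6,-37,4,-65,8.5]
    - [6,-37,4,-65,8.5]
    - [6,-37,4,-65,8.5]

```text
t: 1.82
tcp_pos: [388.5, 230.2, 188.3]
orientation: [-2.773, -1.469, 0.003]
force: [-0.9, -0.2, -0.8]
opening: 84.6
```

```bash
python3 -c "
from h import *
goal(443.3,388.7,150,80)"
```

```text
t 1.82 tcp [388.5 230.2 188.3] yaw 55.8 op 84.6 F [-0.9 -0.2 -0.8]
row [16.19 -4.35  3.84] spin -24.2 dist mm 172 rows>= 4.1
```

play_rows:
  moves:
    - [16.2,-4.4,3.9,-24.2,8.5]
    - [16.2,-4.4,3.9,-24.2,8.5]
    - [16.2,-4.4,3.9,-24.2,8.5]
    - [16.2,-4.4,3.9,-24.2,8.5]
    - [16.2,-4.4,3.9,-24.2,8.5]
    - [16.2,-4.4,3.9,-24.2,8.5]
    - [16.2,-4.4,3.9,-24.2,8.5]

```text
t: 2.4
tcp_pos: [444.0, 382.2, 151.6]
orientation: [2.417, 2.007, -0.004]
force: [-0.0, -0.0, -0.1]
opening: 84.8
```

```bash
python3 -c "
from h import *
goal(443.3,388.7,6,80)
f=cam('wrist');save(f,'w1');keep(f,'w1')
T=np.array(f['tool_from_camera']);print(T.round(2))
print(w2p(f,[443.3,388.7,34]))"
```

```text
t 2.4 tcp [444.  382.2 151.6] yaw 79.4 op 84.8 F [-0.  -0.  -0.1]
row [ 0.66 -0.17 14.56] spin -0.6 dist mm 146 rows>= 3.5
[[   1.      0.      0.     -0.34]
 [  -0.      0.96    0.27  -69.53]
 [   0.     -0.27    0.96 -142.21]
 [   0.      0.      0.      1.  ]]
(np.float64(327.14285589824135), np.float64(186.65524923545956))
```

View pics/w1.png

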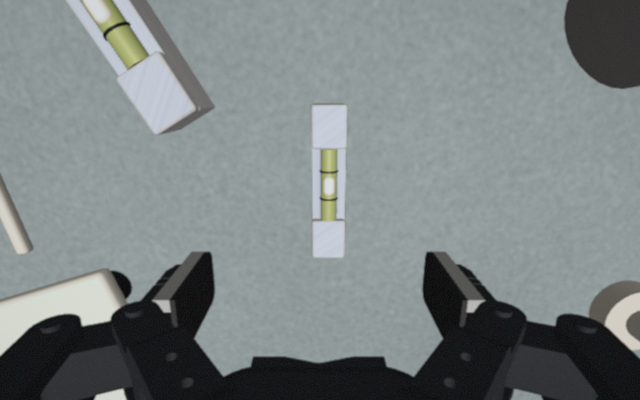

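The level (the smaller silver one) lies at (329,182), lined up with the jaws.

```bash
python3 -c "
from h import *
f=load('w1')
a=p2w(f,329.5,104.5,34);b=p2w(f,328.5,257,34)
print(a,b,(a+b)/2,np.linalg.norm(a-b),np.degrees(np.arctan2(a[1]-b[1],a[0]-b[0])))
c=(a+b)/2
goal(c[0],c[1],6,79.8)
"
```

```text
[384.27184519 400.99509235  34.        ] [500.82716354 379.4806722   34.        ] [442.54950436 390.23788228  34.        ] 118.5243118956038 169.54174748722133
t 2.45 tcp [444.3 381.9 152.7] yaw 79.4 op 85.2 F [0.5 0.6 0.4]
row [ 0.8  -0.33 14.67] spin -0.4 dist mm 147 rows>= 3.5
```

play_rows:
  moves:
    - [0.75,-0.25,4,-0.2,8.5]
    - [0.75,-0.25,8,-0.2,8.5]
    - [0.75,-0.25,11,-0.2,8.5]
    - [0.75,-0.25,13,-0.2,8.5]
    - [0.75,-0.25,14.4,-0.2,8.5]
    - [0.75,-0.25,14.4,-0.2,8.5]
    - [0.75,-0.25,14.4,-0.2,8.5]

```text
t: 3.03
tcp_pos: [443.3, 389.3, 9.1]
orientation: [2.415, 2.009, -0.001]
force: [-0.5, 0.8, -0.1]
opening: 85.0
```

play_rows:
  moves:
    - [0,0,0,0,2]
    - [0,0,0,0,2]
    - [0,0,0,0,2]
    - [0,0,0,0,2]
    - [0,0,0,0,2]
    - [0,0,0,0,2]
    - [0,0,0,0,2]
    - [0,0,0,0,2]
    - [0,0,0,0,2]

```text
t: 3.78
tcp_pos: [444.3, 391.4, 9.5]
orientation: [2.413, 2.011, 0.003]
force: [-0.2, -0.8, 5.2]
opening: 24.3
```

```bash
python3 -c "
from h import *
goal(443,389,150,79)
f=cam('wrist');save(f,'w2')"
```

```text
t 3.78 tcp [444.3 391.4   9.5] yaw 79.6 op 24.3 F [-0.2 -0.8  5.2]
row [ -0.24  -0.06 -14.05] spin 0.6 dist mm 140 rows>= 3.4
```

View pics/w2.png

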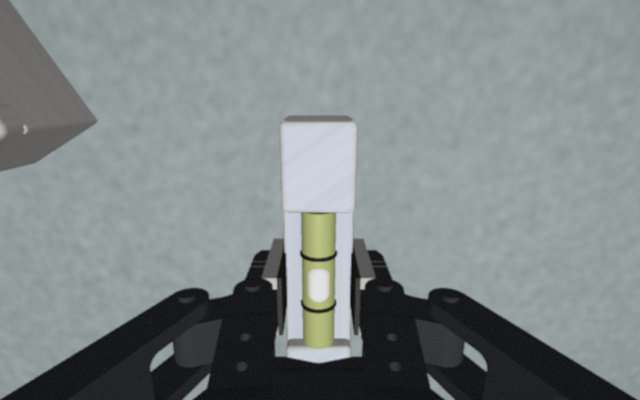

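```bash
python3 -c "
from h import *
f=cam('wrist');s=env.observe();M=R.from_rotvec(s['orientation']).as_matrix()
for uv in((318.5,281.5),(318,213),(318.5,122)):
  p=p2w(f,*uv,34);print(p,(M.T@(p-s['tcp_pos'])).round(1))
goal(443,389,190,79)"
```

```text
[441.875888   391.65784039  34.        ] [ -0.2  -2.4 -24.4]
[415.42348012 396.2994793   34.        ] [ -0.4 -29.2 -24.5]
[384.63570082 402.08714829  34.        ] [ -0.2 -60.6 -24.5]
t 3.88 tcp [444.3 391.5   9.6] yaw 79.6 op 24.9 F [-0.4 -0.3  5.1]
row [ -0.24  -0.05 -18.04] spin 0.6 dist mm 180 rows>= 4.3
```

play_rows:
  moves:
    - [0,0,-2,0,2]
    - [0,0,-5,0,2]
    - [0,0,-9,0,2]
    - [0,0,-13,0,2]
    - [0,0,-16,0,2]
    - [0,0,-18,0,2]
    - [0,0,-18,0,2]
    - [0,0,-18,0,2]

```text
t: 4.55
tcp_pos: [443.7, 391.2, 188.1]
orientation: [-2.413, -2.012, -0.001]
force: [-0.3, 0.4, -4.5]
opening: 24.7
```

```bash
python3 -c "
from h import *
goal(576.3,17.4,190,186.9)"
```

```text
t 4.55 tcp [443.7 391.2 188.1] yaw 79.6 op 24.7 F [-0.3  0.4 -4.5]
row [-34.39  19.76  -0.2 ] spin -107.3 dist mm 397 rows>= 15.0
```

play_rows:
  moves:
    - [-2,1.15,0,-6,2]
    - [-4.5,2.6,0,-13,2]
    - [-7,4,0,-20,2]
    - [-9.5,5.5,0,-27,2]
    - [-12,6.9,0,-34,2]
    - [-14.5,8.3,0,-41,2]
    - [-17,9.8,0,-48,2]
    - [-19.5,11.2,0,-55,2]
    - [-22,12.6,0,-62,2]
    - [-24.5,14.1,0,-69,2]

```text
t: 5.38
tcp_pos: [536.0, 123.0, 183.6]
orientation: [-0.838, -3.02, 0.004]
force: [0.3, 0.5, -3.5]
opening: 24.4
```

```bash
python3 -c "
from h import *
goal(576.3,17.4,190,186.9)"
```

```text
t 5.38 tcp [536.  123.  183.6] yaw 149.0 op 24.4 F [ 0.3  0.5 -3.5]
row [-8.89 -6.98 -0.67] spin -37.9 dist mm 113 rows>= 5.3
```

play_rows:
  moves:
    - [-1.7,-1.3,0,-7,2]
    - [-3.4,-2.6,0,-14,2]
    - [-5,-4,0,-21,2]
    - [-6.7,-5.3,0,-28,2]
    - [-8,-6.3,0,-34,2]
    - [-8.8,-6.9,0,-37.5,2]
    - [-8.8,-6.9,0,-37.5,2]
    - [-8.8,-6.9,0,-37.5,2]
    - [-8.8,-6.9,0,-37.5,2]

```text
t: 6.13
tcp_pos: [575.8, 20.6, 185.8]
orientation: [0.166, -3.133, -0.002]
force: [-0.3, -0.0, -2.4]
opening: 24.6
```

```bash
python3 -c "
from h import *
goal(576.3,17.4,60,186.9)
for n in('wrist','top','scene'):
  f=cam(n);save(f,n+'3');keep(f,n+'3')
"
```

```text
t 6.13 tcp [575.8  20.6 185.8] yaw -173.9 op 24.6 F [-0.3 -0.  -2.4]
row [-0.07 -0.34 12.58] spin -360.8 dist mm 126 rows>= 50.4
```

View pics/wrist3.png

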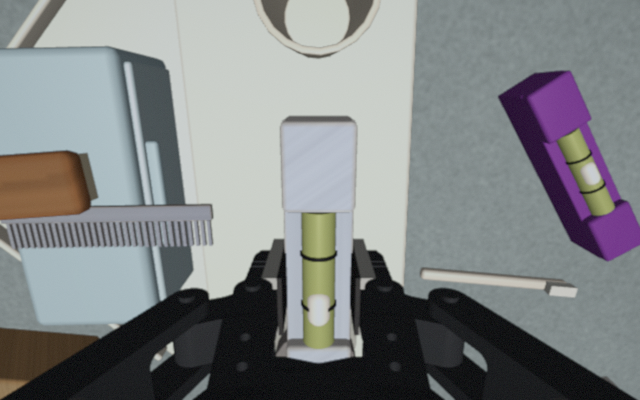

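View pics/top3.png

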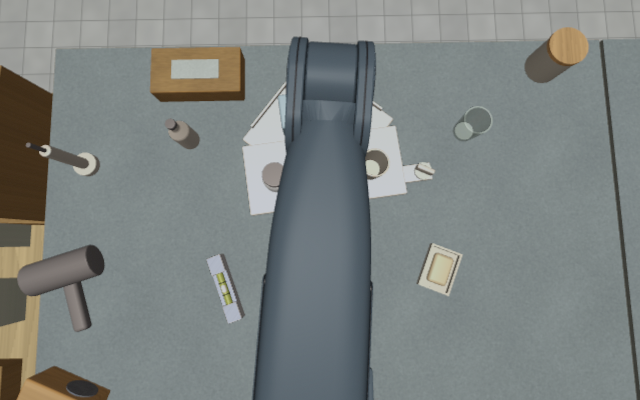

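```bash
python3 -c "
from h import *
f=load('wrist3')
a=p2w(f,417,10,42);b=p2w(f,406,240,43);print(a,b,np.degrees(np.arctan2(a[1]-b[1],a[0]-b[0])))
# cup mouth inner near edge & rim circle
im=f['image'];save({'image':im[:110,200:440]},'cupc')
for uv in((317,56),(253,0),(382,0)): print(p2w(f,*uv,128))
"
```

```text
[ 516.95984091 -114.80969431   42.        ] [493.69067824  64.67631877  43.        ] -82.61318540090022
[585.49072388 -67.72012685 128.        ]
[620.4988717  -90.63675351 128.        ]
[555.52814703 -97.64040318 128.        ]
```

play_rows:
  moves:
    - [-0.1,-0.4,3,-1,2]
    - [-0.1,-0.4,6,-1,2]
    - [-0.1,-0.4,9,-1,2]
    - [-0.1,-0.4,11,-1,2]
    - [-0.1,-0.4,12,-1,2]
    - [-0.1,-0.4,12.4,-1,2]
    - [-0.1,-0.4,12.4,-1,2]
    - [-0.1,-0.4,12.4,-1,2]

```text
t: 6.95
tcp_pos: [579.9, 16.1, 66.0]
orientation: [-0.196, 3.133, -0.001]
force: [0.8, 0.8, -2.7]
opening: 24.5
```

```bash
python3 -c "
from h import *
goal(576.8,17,52,-172.9)"
```

```text
t 6.95 tcp [579.9  16.1  66. ] yaw -172.9 op 24.5 F [ 0.8  0.8 -2.7]
row [0.3  0.13 1.4 ] spin 0.0 dist mm 14 rows>= 0.3
```

play_rows:
  moves:
    - [0.2,0.1,0.4,0,2]
    - [0.2,0.1,0.7,0,2]
    - [0.2,0.1,0.9,0,2]
    - [0.2,0.1,1.0,0,2]
    - [0.2,0.1,1.0,0,2]
    - [0.2,0.1,1.0,0,2]

```text
t: 7.45
tcp_pos: [576.6, 16.6, 54.3]
orientation: [0.195, -3.135, 0.0]
force: [0.6, -0.2, -4.4]
opening: 24.5
```

```bash
python3 -c "
from h import *
goal(576.8,17,52,-172.9)"
```

```text
t 7.45 tcp [576.6  16.6  54.3] yaw -172.9 op 24.5 F [ 0.6 -0.2 -4.4]
row [-0.03  0.03  0.23] spin 0.0 dist mm 2 rows>= 0.1
```

play_rows:
  moves:
    - [0,0,0.1,0,2]
    - [0,0,0.15,0,2]
    - [0,0,0.2,0,2]

```text
t: 7.7
tcp_pos: [576.9, 16.5, 52.9]
orientation: [-0.195, 3.135, -0.0]
force: [-1.2, -0.8, 0.7]
opening: 24.5
```

play_rows:
  moves:
    - [0,0,0.1,0,2]
    - [0,0,0.1,0,2]
    - [0,0,0.1,0,2]

```text
t: 7.95
tcp_pos: [577.0, 16.4, 52.6]
orientation: [-0.195, 3.134, -0.001]
force: [-2.3, -1.8, 5.3]
opening: 24.6
```

play_rows:
  moves:
    - [0,0,0,0,6]
    - [0,0,0,0,6]
    - [0,0,0,0,6]
    - [0,0,0,0,6]
    - [0,0,0,0,6]
    - [0,0,0,0,6]
    - [0,0,-3,0,6]
    - [0,0,-7,0,6]
    - [0,0,-10,0,6]
    - [0,0,-12,0,6]

```text
t: 8.78
tcp_pos: [578.1, 16.6, 175.4]
orientation: [-0.195, 3.13, -0.001]
force: [0.9, -0.6, -0.3]
opening: 60.5
```

```bash
python3 -c "
from h import *
goal(579.5,-231,110,156)
f=cam('wrist');save(f,'w4');keep(f,'w4')"
```

```text
t 8.78 tcp [578.1  16.6 175.4] yaw -172.9 op 60.5 F [ 0.9 -0.6 -0.3]
row [  2.96 -24.58   6.55] spin -328.9 dist mm 256 rows>= 45.9
```

View pics/w4.png

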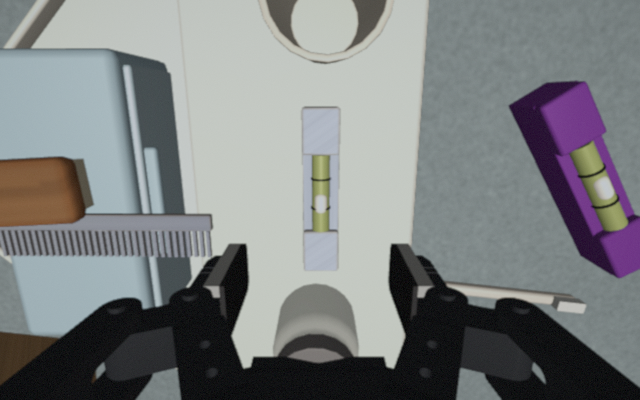

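play_rows:
  moves:
    - [0.3,-3,-0.5,4,7]
    - [0.6,-6.5,-0.5,9,7]
    - [0.9,-10,-0.5,14,7]
    - [1.3,-13.5,-0.5,19,7]
    - [1.7,-17,-0.5,24,7]
    - [2.1,-20.5,-0.5,28,7]
    - [2.6,-23.2,-0.5,31,7]
    - [2.9,-24.6,-0.5,31,7]
    - [2.9,-24.6,-0.5,31,7]
    - [2.9,-24.6,-0.5,31,7]

```text
t: 9.67
tcp_pos: [578.1, -231.0, 175.8]
orientation: [-0.65, -3.073, -0.002]
force: [0.9, -0.5, 0.4]
opening: 69.8
```

```bash
python3 -c "
from h import *
goal(579.5,-231,110,156)
f=cam('wrist');save(f,'w5');keep(f,'w5')
print(w2p(f,[579,-231,80]))
f=cam('top');save(f,'t5');keep(f,'t5')
cv2.imwrite('pics/t5c.png',cv2.resize(f['image'][120:220,235:445,::-1],None,fx=3.8,fy=3.8,interpolation=cv2.INTER_CUBIC))"
```

```text
t 9.67 tcp [ 578.1 -231.   175.8] yaw 156.1 op 69.8 F [ 0.9 -0.5  0.4]
row [-0.14  0.05  6.58] spin 0.1 dist mm 66 rows>= 1.6
(np.float64(316.92488829936633), np.float64(197.7598275794037))
```

View pics/w5.png

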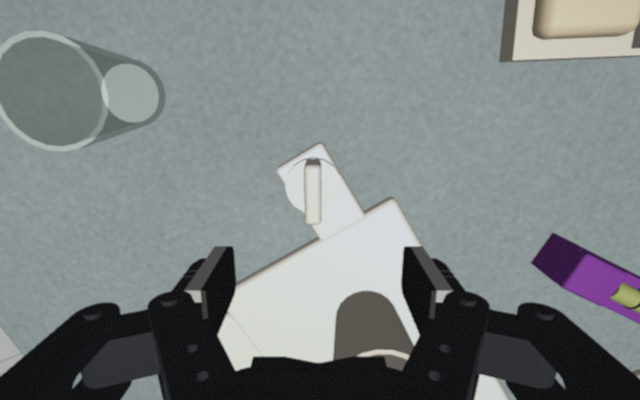

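View pics/t5c.png

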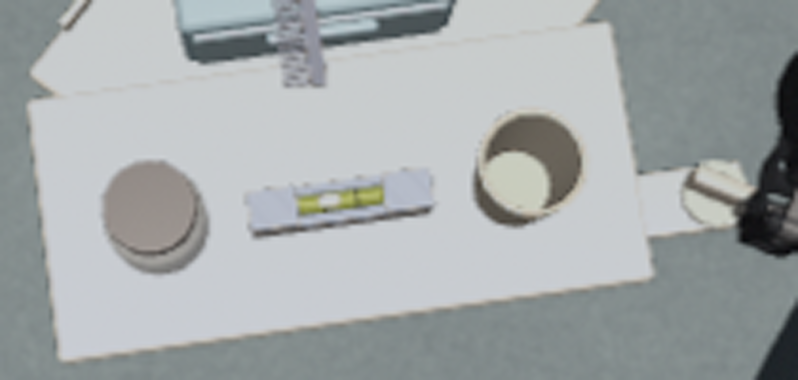

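```bash
python3 -c "
from h import *
f=load('w5')
a=p2w(f,313,164,80);b=p2w(f,313,222.5,80);c=(a+b)/2
print(a,b,c,np.linalg.norm(a-b),np.degrees(np.arctan2(b[1]-a[1],b[0]-a[0])))
cv2.imwrite('pics/w5c.png',cv2.resize(f['image'][130:250,250:380,::-1],None,fx=5,fy=5))
goal(c[0],c[1],59,156)
f=load('t5')
def c1(u,v,z): return p2w(f,235+(u+.5)/3.8-.5,120+(v+.5)/3.8-.5,z)
L=[c1(*p,78) for p in((247,191),(429,169),(251,231),(434,206))]
print(sum(L)/4,np.degrees(np.arctan2(L[0][1]-L[1][1],L[0][0]-L[1][0])))
"
```

```text
[ 571.72937994 -253.99148405   80.        ] [ 589.02424136 -215.30198821   80.        ] [ 580.37681065 -234.64673613   80.        ] 42.37911418700447 65.91454604241515
t 9.77 tcp [ 578.5 -229.5  176.2] yaw 156.2 op 69.9 F [0.2 1.3 0.2]
row [-0.39 -0.4  11.72] spin 0.2 dist mm 117 rows>= 2.8
[576.618357    15.20446369  78.        ] 96.00316297846177
```

View pics/w5c.png

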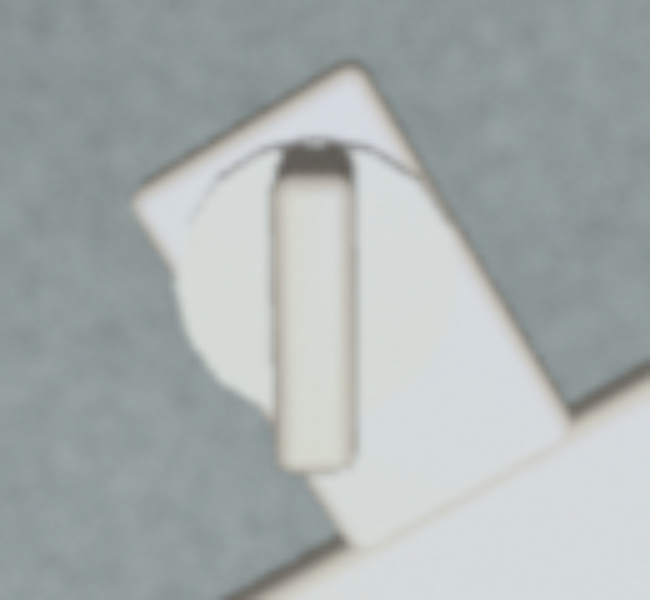

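play_rows:
  moves:
    - [-0.3,-0.3,3,0,4]
    - [-0.3,-0.3,6,0,4]
    - [-0.3,-0.3,9,0,4]
    - [-0.3,-0.3,10.8,0,4]
    - [-0.3,-0.3,11.5,0,4]
    - [-0.3,-0.3,11.5,0,4]
    - [-0.3,-0.3,11.5,0,4]

```text
t: 10.35
tcp_pos: [580.4, -234.0, 62.1]
orientation: [0.647, 3.074, 0.0]
force: [-0.1, 0.1, 0.2]
opening: 39.9
```

```bash
python3 -c "
from h import *
goal(580.2,-233.3,59,156)
f=cam('wrist');save(f,'w6')"
```

```text
t 10.35 tcp [ 580.4 -234.    62.1] yaw 156.2 op 39.9 F [-0.1  0.1  0.2]
row [0.05 0.06 0.31] spin 0.2 dist mm 3 rows>= 0.1
```

View pics/w6.png

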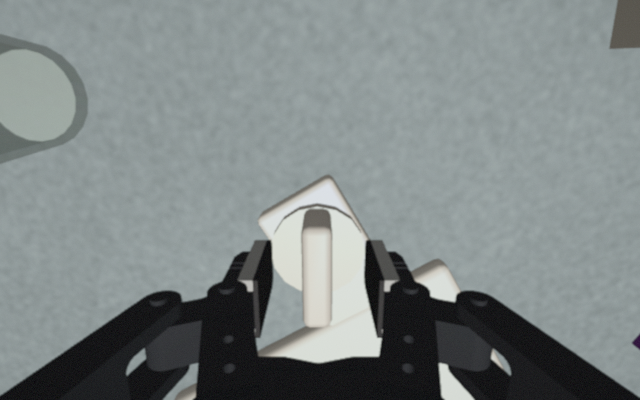

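play_rows:
  moves:
    - [0,0,0,0,0.5]
    - [0,0,0,0,0.5]
    - [0,0,0,0,0.5]
    - [0,0,0,0,0.5]
    - [0,0,0,0,0.5]
    - [0,0,0,0,0.5]

```text
t: 10.9
tcp_pos: [580.6, -235.3, 63.8]
orientation: [0.648, 3.071, -0.001]
force: [-1.3, 1.0, 5.8]
opening: 10.4
```

play_rows:
  moves:
    - [0,0,0,2,0.5]
    - [0,0,-0.03,5,0.5]
    - [0,0,-0.08,9,0.5]
    - [0,0,-0.12,13,0.5]
    - [0,0,-0.15,16,0.5]
    - [0,0,-0.18,20,0.5]
    - [0,0,-0.18,20,0.5]

```text
t: 11.48
tcp_pos: [579.9, -234.8, 65.6]
orientation: [1.176, 2.912, 0.0]
force: [-3.3, 2.4, 7.2]
opening: 10.6
```

```bash
python3 -c "
from h import *
goal(580.2,-233.3,59,156);print(env.observe()['wrist_torque'])
f=cam('wrist');save(f,'w7')
f=cam('top');save(f,'t7');keep(f,'t7')
cv2.imwrite('pics/t7c.png',cv2.resize(f['image'][120:220,235:445,::-1],None,fx=3.8,fy=3.8,interpolation=cv2.INTER_CUBIC))"
```

```text
t 11.48 tcp [ 579.9 -234.8   65.6] yaw 136.0 op 10.6 F [-3.3  2.4  7.2]
row [0.08 0.12 0.66] spin -20.0 dist mm 7 rows>= 2.8
[0.45110748 0.86864988 0.05187446]
```

View pics/w7.png

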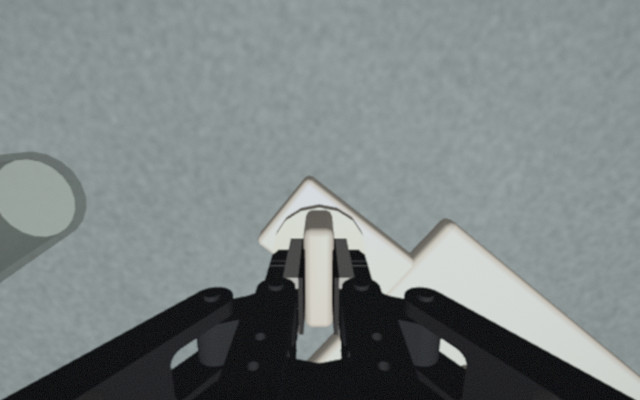

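View pics/t7c.png

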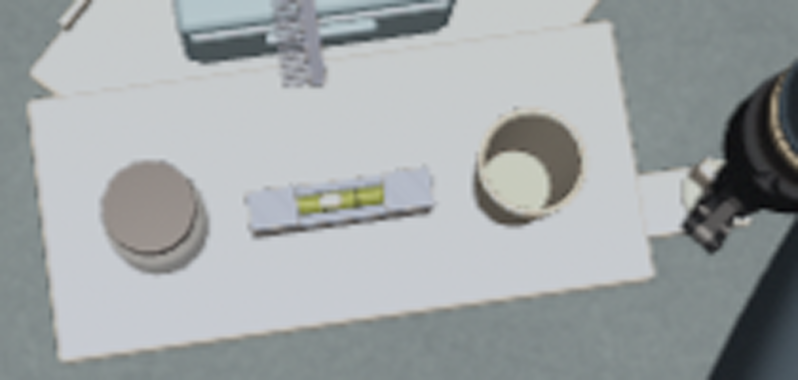

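play_rows:
  moves:
    - [0,0,-0.02,3,0.5]
    - [0,0,-0.06,8,0.5]
    - [0,0,-0.1,13,0.5]
    - [0,0,-0.15,18,0.5]
    - [0,0,-0.2,23,0.5]
    - [0,0,-0.24,28,0.5]
    - [0,0,-0.27,31,0.5]
    - [0,0,-0.27,31,0.5]
    - [0,0,-0.27,31,0.5]
    - [0,0,-0.27,31,0.5]

```text
t: 12.42
tcp_pos: [579.3, -233.6, 68.3]
orientation: [-1.908, -2.494, -0.002]
force: [-5.3, 3.7, 8.9]
opening: 10.8
```

play_rows:
  moves:
    - [0,0,0,0,0.5]
    - [0,0,0,0,0.5]
    - [0,0,0,0,0.5]
    - [0,0,0,0,0.5]
    - [0,0,0,0,0.5]
    - [0,0,0,0,0.5]
    - [0,0,0,0,0.5]
    - [0,0,0,0,0.5]
    - [0,0,0,0,0.5]
    - [0,0,0,0,0.5]

```text
t: 13.25
tcp_pos: [579.3, -233.6, 68.3]
orientation: [-1.908, -2.494, -0.002]
force: [-4.8, 5.4, 8.8]
opening: 10.5
```

play_rows:
  moves:
    - [0,0,0,0,0.5]
    - [0,0,0,0,0.5]
    - [0,0,0,0,0.5]
    - [0,0,0,0,0.5]
    - [0,0,0,0,0.5]
    - [0,0,0,0,0.5]
    - [0,0,0,0,0.5]
    - [0,0,0,0,0.5]

```text
t: 13.92
tcp_pos: [579.3, -233.6, 68.3]
orientation: [-1.908, -2.494, -0.002]
force: [-3.9, 4.2, 9.1]
opening: 10.2
```

```bash
python3 -c "
from h import *
goal(580.2,-233.3,59,156);print(env.observe()['wrist_torque'])
f=cam('top');save(f,'t8');keep(f,'t8')
cv2.imwrite('pics/t8c.png',cv2.resize(f['image'][155:190,290:360,::-1],None,fx=11,fy=11,interpolation=cv2.INTER_CUBIC))"
```

```text
t 13.92 tcp [ 579.3 -233.6   68.3] yaw 105.2 op 10.2 F [-3.9  4.2  9.1]
row [0.   0.1  0.93] spin -50.8 dist mm 9 rows>= 7.1
[0.86841303 1.17224868 0.04234779]
```

View pics/t8c.png

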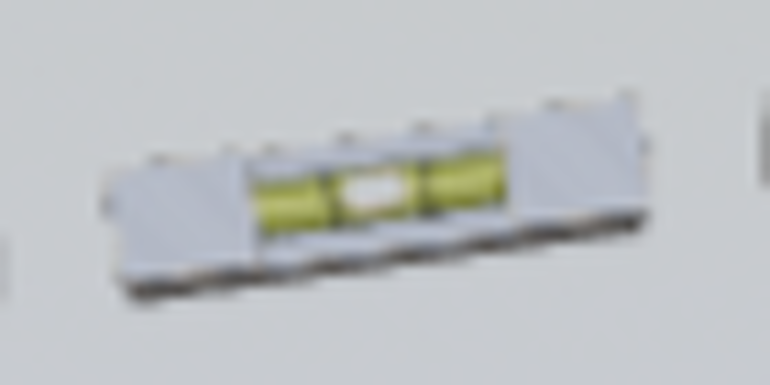

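Bubble centre is about 1 mm left of the vial's middle and still settling. I'll release the wheel and check it from close up.

play_rows:
  moves:
    - [0,0,0,0,4]
    - [0,0,0,0,4]
    - [0,0,0,0,4]
    - [0,0,0,0,4]
    - [0,0,-3,0,4]
    - [0,0,-6.5,0,4]
    - [0,0,-10,0,4]
    - [0,0,-12,0,4]
    - [0,0,-12,0,4]

```text
t: 14.72
tcp_pos: [582.9, -236.8, 193.0]
orientation: [1.903, 2.485, 0.003]
force: [1.3, -0.5, 0.1]
opening: 39.9
```

```bash
python3 -c "
from h import *
goal(577,16,185,97)
f=cam('top');save(f,'t9');keep(f,'t9')
cv2.imwrite('pics/t9c.png',cv2.resize(f['image'][155:190,290:360,::-1],None,fx=11,fy=11,interpolation=cv2.INTER_CUBIC))"
```

```text
t 14.72 tcp [ 582.9 -236.8  193. ] yaw 105.1 op 39.9 F [ 1.3 -0.5  0.1]
row [24.57  6.02  0.65] spin 8.1 dist mm 253 rows>= 6.1
```

View pics/t9c.png

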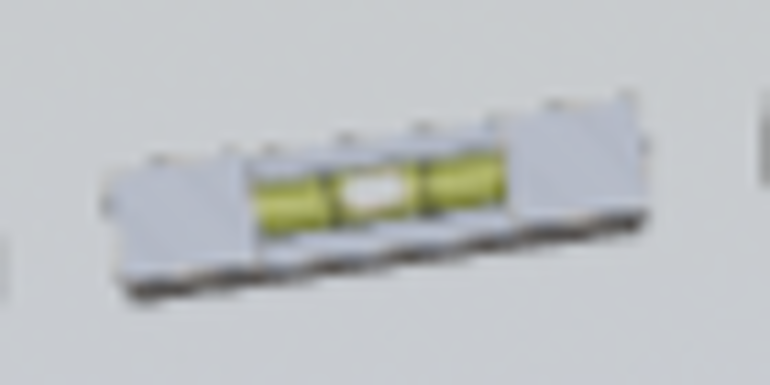

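```bash
python3 -c "
from h import *
goal(571.5,59.2,170,187)"
```

```text
t 14.77 tcp [ 581.9 -236.3  189.9] yaw 105.1 op 39.9 F [0.1 0.3 0.2]
row [28.81  6.69  1.87] spin -81.9 dist mm 296 rows>= 11.4
```

play_rows:
  moves:
    - [2.4,0.7,0,-7,0]
    - [5,1.5,0,-14,0]
    - [7.5,2.2,0,-21,0]
    - [10,3,0,-28,0]
    - [12.5,3.7,0,-35,0]
    - [15,4.5,0,-42,0]
    - [17.5,5.2,0,-49,0]
    - [20,5.8,0,-56,0]
    - [22,6.2,0,-63,0]
    - [24,6.5,0,-69,0]

```text
t: 15.6
tcp_pos: [579.0, 15.0, 183.3]
orientation: [-0.151, -3.134, -0.0]
force: [1.2, -0.5, 0.7]
opening: 0.1
```

```bash
python3 -c "
from h import *
goal(571.5,59.2,150,-173)"
```

```text
t 15.6 tcp [579.   15.  183.3] yaw 174.5 op 0.1 F [ 1.2 -0.5  0.7]
row [1.16 4.33 3.33] spin 347.5 dist mm 56 rows>= 48.5
```

play_rows:
  moves:
    - [0.4,1.5,1,-5,0]
    - [0.8,3,2.2,-9,0]
    - [1.2,4.3,3.3,-12.5,0]
    - [1.2,4.3,3.3,-12.5,0]
    - [1.2,4.3,3.3,-12.5,0]
    - [1.2,4.3,3.3,-12.5,0]
    - [1.2,4.3,3.3,-12.5,0]

```text
t: 16.18
tcp_pos: [572.9, 56.7, 153.1]
orientation: [-0.179, 3.136, -0.001]
force: [0.7, -1.0, -0.1]
opening: 0.2
```

```bash
python3 -c "
from h import *
goal(571.5,59.2,90,-173)
f=cam('wrist');save(f,'w10');keep(f,'w10')
print(w2p(f,[571.5,59.2,79]))"
```

```text
t 16.18 tcp [572.9  56.7 153.1] yaw -173.5 op 0.2 F [ 0.7 -1.  -0.1]
row [0.11 0.26 6.31] spin -0.5 dist mm 63 rows>= 1.5
(np.float64(319.75625857746064), np.float64(210.9361797982141))
```

View pics/w10.png

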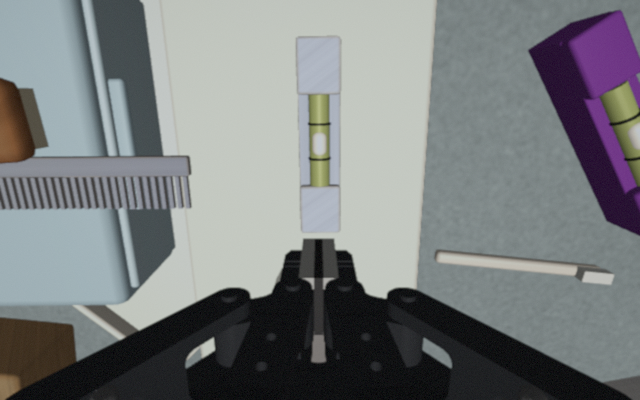

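```bash
python3 -c "
from h import *
f=load('w10')
cv2.imwrite('pics/w10c.png',cv2.resize(f['image'][85:195,290:350,::-1],None,fx=5.4,fy=5.4,interpolation=cv2.INTER_CUBIC))
print(f['image'][115:170,319].astype(int).sum(1).tolist())
print(f['image'][115:170,311].astype(int).sum(1).tolist())
for v in(125,142,159): print(p2w(f,319,v,74))"
```

```text
[499, 500, 503, 500, 502, 498, 503, 485, 361, 255, 361, 468, 498, 499, 503, 498, 501, 517, 554, 578, 590, 598, 604, 604, 604, 603, 604, 602, 604, 604, 602, 602, 603, 602, 604, 599, 600, 596, 587, 566, 520, 495, 473, 383, 243, 280, 441, 483, 488, 488, 486, 483, 482, 490, 486]
[340, 341, 344, 339, 338, 338, 347, 319, 210, 123, 207, 306, 330, 332, 335, 337, 333, 333, 338, 330, 335, 337, 335, 336, 335, 336, 334, 336, 337, 340, 334, 336, 336, 330, 336, 327, 323, 327, 321, 320, 327, 317, 282, 175, 125, 212, 296, 321, 316, 316, 306, 312, 310, 313, 307]
[578.16137709   5.67894701  74.        ]
[576.96668669  16.02688535  74.        ]
[575.74035902  26.64885325  74.        ]
```

View pics/w10c.png

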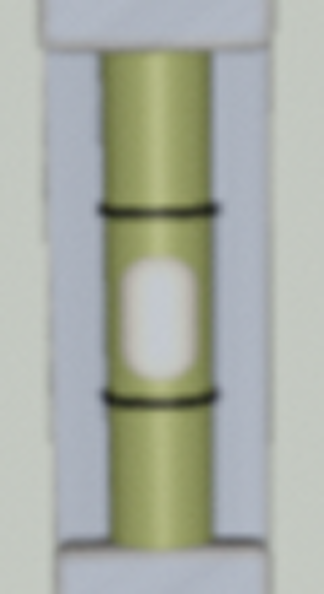

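play_rows:
  moves:
    - [0.1,0.25,2,-0.5,0]
    - [0.1,0.25,4,-0.5,0]
    - [0.1,0.25,5.3,-0.5,0]
    - [0.1,0.25,6,-0.5,0]
    - [0.1,0.25,6.2,-0.5,0]
    - [0.1,0.25,6.2,-0.5,0]
    - [0.1,0.25,6.2,-0.5,0]
    - [0.1,0.25,6.2,-0.5,0]

```text
t: 16.9
tcp_pos: [572.3, 59.8, 92.4]
orientation: [-0.195, 3.133, -0.0]
force: [-0.2, 0.4, 1.1]
opening: 0.1
```

```bash
python3 -c "
from h import *
goal(571.5,59.5,79,-173)
f=cam('wrist');save(f,'w11')"
```

```text
t 16.9 tcp [572.3  59.8  92.4] yaw -172.9 op 0.1 F [-0.2  0.4  1.1]
row [ 0.08 -0.02  1.34] spin 0.1 dist mm 13 rows>= 0.3
```

View pics/w11.png

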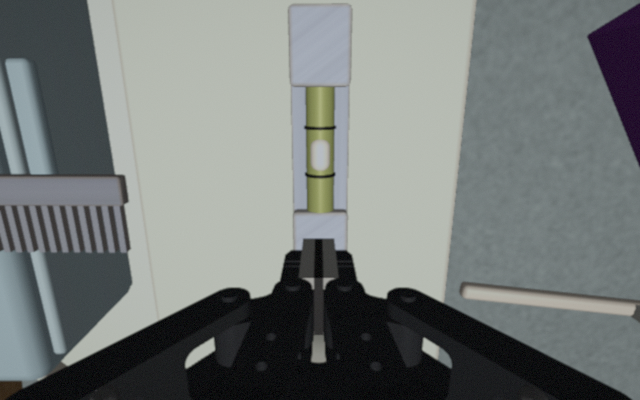

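play_rows:
  moves:
    - [0.05,0,0.4,0,0]
    - [0.05,0,0.7,0,0]
    - [0.05,0,0.9,0,0]
    - [0.05,0,1.0,0,0]
    - [0.05,0,1.0,0,0]
    - [0.05,0,1.0,0,0]

```text
t: 17.45
tcp_pos: [570.5, 60.0, 80.6]
orientation: [0.195, -3.135, -0.0]
force: [0.6, -0.2, -0.4]
opening: 0.4
```

play_rows:
  moves:
    - [0,0,0.05,0,0]
    - [0,0,0.1,0,0]
    - [0,0,0.1,0,0]

```text
t: 17.7
tcp_pos: [570.7, 59.9, 79.8]
orientation: [-0.195, 3.135, -0.0]
force: [-0.0, -0.3, -0.0]
opening: 0.0
```

play_rows:
  moves:
    - [0,0,0.05,0,0]
    - [0,0,0.1,0,0]
    - [0,0,0.1,0,0]

```text
t: 17.95
tcp_pos: [570.8, 59.9, 78.9]
orientation: [-0.195, 3.135, -0.0]
force: [0.5, -0.0, -0.7]
opening: 0.0
```

play_rows:
  moves:
    - [0,0,0.05,0,0]
    - [0,0,0.1,0,0]
    - [0,0,0.1,0,0]

```text
t: 18.2
tcp_pos: [570.8, 60.0, 78.9]
orientation: [-0.195, 3.135, -0.0]
force: [-2.0, -0.8, 5.3]
opening: 0.6
```

play_rows:
  moves:
    - [0,0,0.05,0,0]
    - [0,0,0.1,0,0]
    - [0,0,0.1,0,0]

```text
t: 18.45
tcp_pos: [570.8, 60.0, 78.8]
orientation: [-0.195, 3.134, -0.0]
force: [-3.2, -0.4, 9.3]
opening: 0.1
```

play_rows:
  moves:
    - [0,0,0.01,0,0]
    - [0,0,0.01,0,0]
    - [0,0,0.01,0,0]
    - [0,0,0.01,0,0]
    - [0,0,0.01,0,0]
    - [0,0,0.01,0,0]
    - [0,0,0.01,0,0]
    - [0,0,0.01,0,0]
    - [0,0,0.01,0,0]
    - [0,0,0.01,0,0]

```text
t: 19.28
tcp_pos: [570.9, 60.0, 78.8]
orientation: [-0.195, 3.134, -0.0]
force: [-3.6, 0.4, 9.1]
opening: 0.6
```

play_rows:
  moves:
    - [0,0,0,0,0]
    - [0,0,0,0,0]
    - [0,0,0,0,0]
    - [0,0,0,0,0]
    - [0,0,0,0,0]
    - [0,0,0,0,0]
    - [0,0,0,0,0]
    - [0,0,0,0,0]
    - [0,0,0,0,0]
    - [0,0,0,0,0]

```text
t: 20.12
tcp_pos: [570.9, 59.9, 78.8]
orientation: [-0.195, 3.134, -0.0]
force: [-4.3, 0.1, 8.7]
opening: -0.1
```

```bash
python3 -c "
from h import *
goal(571.5,59.5,79,-173)
f=cam('wrist');save(f,'w12');keep(f,'w12')
f=cam('scene');cv2.imwrite('pics/s12.png',cv2.resize(f['image'][150:320,200:480,::-1],None,fx=2.8,fy=2.8))"
```

```text
t 20.12 tcp [570.9  59.9  78.8] yaw -172.9 op -0.1 F [-4.3  0.1  8.7]
row [-0.06 -0.05 -0.02] spin 0.1 dist mm 1 rows>= 0.0
```

View pics/w12.png

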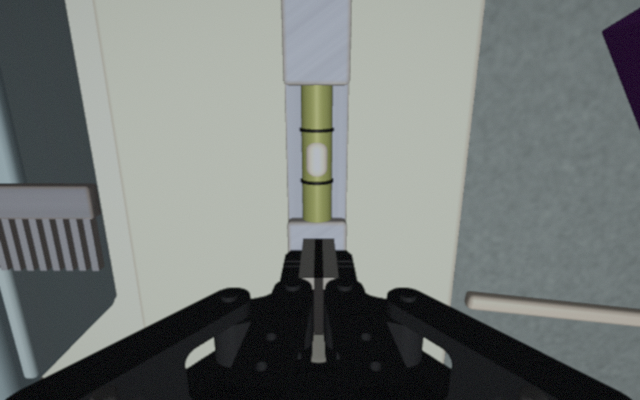

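View pics/s12.png

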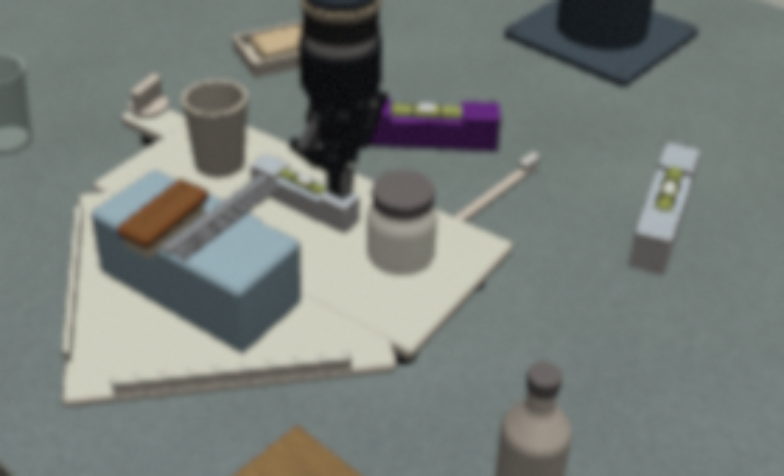

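```bash
python3 -c "
from h import *
f=load('w12')
print(f['image'][122:190,317].astype(int).sum(1).tolist())
print(f['image'][122:190,305].astype(int).sum(1).tolist())
for v in (130,181): print(p2w(f,317,v,76))
"
```

```text
[452, 450, 453, 449, 455, 460, 434, 302, 181, 173, 279, 417, 452, 453, 454, 451, 453, 452, 451, 453, 462, 496, 514, 531, 540, 547, 552, 554, 556, 556, 554, 555, 555, 556, 556, 556, 558, 556, 558, 555, 556, 556, 556, 556, 554, 557, 556, 559, 551, 550, 552, 546, 537, 516, 482, 452, 447, 450, 430, 327, 205, 146, 212, 347, 421, 442, 442, 437]
[314, 308, 310, 309, 315, 305, 247, 132, 65, 100, 233, 297, 314, 307, 309, 314, 310, 305, 304, 306, 308, 309, 309, 301, 306, 312, 311, 306, 304, 316, 313, 315, 307, 313, 311, 313, 306, 311, 312, 316, 309, 311, 309, 306, 312, 312, 309, 305, 304, 295, 300, 297, 302, 301, 291, 295, 302, 286, 206, 100, 71, 123, 243, 294, 298, 295, 295, 300]
[578.15110029   4.75299527  76.        ]
[575.52853044  25.7853167   76.        ]
```

play_rows:
  moves:
    - [0,0,0.03,0,0]
    - [0,0,0.03,0,0]
    - [0,0,0.03,0,0]
    - [0,0,0.03,0,0]
    - [0,0,0.03,0,0]
    - [0,0,0.03,0,0]
    - [0,0,0.03,0,0]
    - [0,0,0.03,0,0]

```text
t: 20.88
tcp_pos: [570.9, 59.9, 78.8]
orientation: [-0.195, 3.134, -0.0]
force: [-4.2, 0.6, 10.4]
opening: 0.1
```

```bash
python3 -c "
from h import *
print(env.observe()['force'])
f=cam('wrist');c=f['image'][122:190,317].astype(int).sum(1);print(c.tolist())
print(env.observe()['force'])"
```

```text
[-4.21278996  0.56415517 10.42472493]
[454, 455, 455, 451, 455, 455, 438, 309, 170, 171, 281, 414, 455, 454, 457, 455, 453, 460, 455, 456, 472, 499, 512, 533, 542, 546, 549, 552, 552, 557, 555, 557, 556, 556, 559, 556, 555, 556, 555, 556, 560, 556, 556, 557, 558, 557, 554, 557, 554, 552, 548, 544, 537, 513, 481, 455, 444, 446, 430, 331, 207, 140, 213, 353, 422, 438, 441, 437]
[-3.79744507 -0.13518347  9.92120578]
```

```bash
python3 -c "
from h import *
print(env.close_job())"
```

```text
the job is handed in; nothing more can be done
None
```

I carried out all the steps and handed the job in at about 21 s, with the fingers still pressing the level and the bubble between its lines.

- **Placing:** I picked the smaller silver level and stood it upright between the cup and the jar. I then let go of it. Its measured centre was about (577, 15) mm, against a cup–jar midpoint of about (577, 16). It lies along the front edge to within about 1°.
- **Levelling:** I turned the wing wheel about 51° clockwise and released it. The bubble settled about 1.3 mm left of the middle, inside the ±3 mm limit. I left it there rather than turning the wheel further.
- **Pressing:** The shut fingers press on the level's left end block with about 10 N downwards. There is also a sideways force of about 4 N on the tool, which I left. Under the load the bubble was about 1.2 mm off the middle, and it did not move in the last picture.

**Not fully checked:** The cup and jar looked unmoved in the top view just after the level was placed, and both were standing in the final scene picture. I did not measure their positions again at the end, because the arm blocked the top camera.

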